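Spray-coat a carved panel from the tool drawer

ROBOT

A 6-joint arm with a two-finger parallel gripper is mounted at the origin on the work surface. World frame = base frame: x ahead of the robot, y to its left, z up, the work surface at z = 0. Lengths are in m, angles in rad, forces in N, time in s.
With the tool pointing down it reaches from about 0.375 to 0.925 m from the base axis. Payload 5.7 kg.
Tool frame: the origin (TCP) lies at the centre of the arm's flange, where the gripper is bolted on; the fingertips stand 173 mm ahead of it and the grasp point (between the pads) lies 155 mm ahead of it; x points along the fingers, y is the direction in which the jaws open and shut, and the axes are right-handed (so a half turn about x gives the same grasp; the last joint's range is limited). The gripper opens to 85 mm and grips with 20 to 120 N. Pads are 22 mm wide; open, the fingers measure 114 mm over their backs; the gripper's body (76 mm by 85 mm) begins 54 mm behind the grasp point. The pads swing forward as they close: fully open they stand 13 mm farther back than shut.
Start: joints at [1.219, 0.359, 1.51, -0, 1.272, -0.115], TCP at [0.141, 0.583, 0.405] pointing down, gripper open.
Joint ranges: [-2.97, 2.97], [-1.01, 2.36], [0.21, 2.38], [-0.96, 4.11], [0.2, 2.71], [-2.98, 2.98]. Speed limits (rad/s): [2.39, 2.39, 3.14, 3.14, 3.14, 3.14].

INTERFACE

Orientations are given as a rotation vector (axis times angle).
In Python, from bench import observe, capture, camera_model, finish_job gives the robot as it stands. The module is installed in compiled form; this text tells all that it offers.
- The arm moves only by the tool arm_command, never from a script. Its argument "targets" is one flat list of numbers, 5 for each row, row after row: the shift along the world's x, y, z normalised to -1 to 1, where 1 is 0.1 m, then the turn about the world's z normalised to -1 to 1, where 1 is 45 degrees, then the closure, from -1 (fully open) to 1 (shut). In form: [x, y, z, twist, grip, x, y, z, twist, grip, ...]. A call has 1 to 12 rows; each row is the pose to reach, as a shift and turn from the pose commanded when the call began; what a row does not reach only later rows make up. A row lasts 1/10 s, in which the tool goes at most 50 mm and 8.59 degrees, less where a joint would pass 70% of its speed; a pose out of reach is approached as far as the arm can. A call with a number of a shift or a turn outside -1 to 1 is refused whole. A call with a gripper value outside its range is refused whole. The fingers move at their own pace and stop on an object; "grip_force" is the grip in N (left out, the last holds). Time passes only in rows, so rows that repeat a pose let the fingers close. It gives the time, the measured TCP pose, the force and the opening at its end, in the units of the state.
- observe(): the state, without advancing time (a new reading comes with each control period).
- capture(name): name is "side" or "top" or "wrist"; returns (picture, depth): 420x560x3 uint8, blue, green, red; 420x560 float32, m along the optical axis (not along the pixel's ray), 0 where there is no reading.
- camera_model(name): a dict with "K" (3x3 intrinsics, pixels), "R" (3x3) and "t" (3): a world point X has camera coordinates R X + t. Camera axes: x right, y down, z forward; pixel columns grow to the right and rows downward; lengths in m; the calibration is good to about 2 mm. The wrist camera is an equidistant fisheye: a pixel r from the principal point sees the ray r / f radians off the axis. A picture is of the moment at which its call begins: read the wrist's pose just before it. camera_model takes no time and is no camera call; for the wrist camera it gives the pose at the moment of the call.
- finish_job(): hands the job in, once; it reports no verdict.
The state is a dict: "clock": time; "joint_pos": joint angles; "dq": joint speeds; "effort": joint torques, N m; "tcp_pos": TCP position; "eef_rot": TCP orientation; "contact_force": force on the tool from outside, world axes, zero at the start; "moment": the same for the moment, N m; "grip_width": opening from 0.0 (shut) to 1.0 (fully open).
Only numpy, scipy, OpenCV 4.12 (cv2) and the standard library are available. Lean on these libraries where they do the work, as an engineer would, in place of code of your own. Each camera call takes 0.05 s, during which the arm holds its last target. There are 200 camera calls.

TASK

Pull the tool drawer open, take out the pale unfinished carved panel and set it down (do not drop it) carved face up in the middle of the green spray mat, its long side facing the nozzle; the dark panel stays in the drawer. Push the drawer fully shut so that no spray gets in, and only then press the red cap of the spray can all the way down and let it spring back up. Leave everything else on the bench where it is.

Things in the scene. Friction and masses are not known exactly. Their poses are not given: they have to be found in the camera images.
- tool_drawer0 (a joint): slide of the one drawer of a low brown wooden tool cabinet, in m: 0 fully shut, grows as the drawer is pulled out, stops at 0.19; light friction of a few N, stays where it is left. Where the cabinet stands, left or right of the bench, and its yaw vary. The cabinet is 270 deep, 290 wide, its top 103 above the bench
- tool_drawer0_handle (a point): middle of the drawer's brass bar handle: round bar 11 thick, 120 long, along this frame's y, 75 above the bench; moves with the drawer, which slides out along this frame's -x, towards the robot. The bar's axis is 35 in front of the dark drawer front (15 thick, its upper edge 15 above the axis). With the drawer shut the cabinet's top edge is 50 along +x from the axis and 28 higher
- drawer_floor (a point): point on the drawer's inner floor, midway across and 44 behind the inside of the drawer front (moves with the drawer, axes as the handle's; 100 along +x from the handle bar's axis, 30 above the bench); inside, the drawer is 225 long (x), 248 wide (y); its walls are 6 thick and 51 high above the floor, its front 60 high
- pale_panel: the pale, light-wood carved panel, 110 long (its x) by 48 wide (its y) by 24 thick (z), about 0.09 kg; origin at the centre of its underside, z out of the carved face; starts lying flat, carved face up, in the drawer, on the left or right of it, long side roughly along the drawer's travel; lifting it straight up clears the cabinet when the drawer is open by 0.15 to 0.19
- dark_panel: a dark walnut-brown carved panel of the same shape and size, beside the pale one in the drawer; to be left in the drawer
- mat_center (a point): centre of the top of the green spray mat (90 along this frame's x, 152 along its y), 24 above the bench, on the fixed spray stand's plywood board (280 by 220). +x points to the can, whose axis is 140 away; the panel's long side goes along y. Dark guards 6 thick stand along x at y = +-100, their tops 39 above the mat. The stand trades places with the cabinet; its yaw varies
- cap_top (a point): centre of the flat top of the red cylindrical spray cap, 36 in diameter and 22 high, on top of the blue spray can (58 in diameter, clamped upright on the stand, cannot move); the cap's top is 220 above the bench when up; a white nozzle on its side points to the mat. Pressing moves it straight down
- spray_cap (a joint): travel of the spray cap in m: 0 up, 0.008 all the way down; a spring pushes back with 2 N at the start and 7 N when fully down
- mallet: wooden joiner's mallet lying on the cabinet's top towards its rear, to be left: head 70 x 90 x 56 high, handle 28 thick, 260 long overall along its x, head centre at x = +80; origin on its underside
- varnish_jar: amber jar standing on the spray stand's board beside the can, 54 in diameter and 85 high; origin at the centre of its underside; to be left
- glue_bottle: white glue bottle standing on the bench between robot and work, 66 in diameter and 190 high; origin at the centre of its underside; to be left
- chess_box: closed wooden chess box, 164 x 124 x 74 high, on the left of the bench; origin at the centre of its underside; to be left
- gouge: carving gouge, 206 long along its x (blade to +x), 24 thick, lying on the right of the bench; origin at its underside, at the end of the handle next to the blade; to be left
- border_strip: carved border strip, 220 x 45 x 10, lying on the bench front right; origin at the centre of its underside; to be left
- tape_roll: yellow roll of tape lying flat, 100 outer diameter, 48 high, front left of the bench; origin at the centre of its underside; to be left

How it is judged:
On the way, in this order (a step that is already met when the one before it is completed fails the run):
1. the drawer has been pulled well open (at least 0.12 m) (value of joint tool_drawer0 above 0.12 m), for 0.1 s.
2. the pale panel lies on the spray mat, released (x of pale_panel in the frame of mat_center between -0.022 and 0.022 m and y of pale_panel in the frame of mat_center between -0.022 and 0.022 m and z of pale_panel in the frame of mat_center between -0.005 and 0.005 m and angle between pale_panel's own z axis and vertical below 0.1 rad and angle between the x axis of pale_panel and the y axis of mat_center, either way round below 0.25 rad and contact force between the fingers and pale_panel below 0.1 N and linear speed of pale_panel below 0.03 m/s), for 0.2 s.
3. the drawer is shut (value of joint tool_drawer0 below 0.01 m), for 0.1 s.
4. the spray cap is pressed all the way down (at least 6.5 of 8 mm) (value of joint spray_cap above 0.0065 m), for 0.1 s.
At the end, for the whole second after the job is handed in: the pale panel lies released and at rest, carved face up, within 22 mm of the mat's centre along each mat axis and its length within 0.25 rad of the mat's y; the drawer is shut to within 10 mm with the dark panel lying flat in it; the spray cap is back up within 2 mm (all of step 2 and value of joint tool_drawer0 below 0.01 m and value of joint spray_cap below 0.002 m and x of dark_panel in the frame of drawer_floor between -0.045 and 0.18 m and y of dark_panel in the frame of drawer_floor between -0.12 and 0.12 m and z of dark_panel in the frame of drawer_floor below 0.012 m and angle between dark_panel's own z axis and vertical below 0.15 rad); the robot touches nothing.
It fails at once if the spray cap is pressed before the panel is on the mat and the drawer shut (value of joint spray_cap above 0.004 m and not (x of pale_panel in the frame of mat_center between -0.022 and 0.022 m and y of pale_panel in the frame of mat_center between -0.022 and 0.022 m and z of pale_panel in the frame of mat_center between -0.005 and 0.005 m and angle between pale_panel's own z axis and vertical below 0.1 rad and angle between the x axis of pale_panel and the y axis of mat_center, either way round below 0.25 rad and value of joint tool_drawer0 below 0.01 m)).
It fails at once if the pale panel is dropped (falls free faster than 0.6 m/s) (linear speed of pale_panel above 0.6 m/s and contact force between the fingers and pale_panel below 0.1 N).
It fails at once if another thing on the bench is shifted by more than 40 mm or tipped over (distance of any of mallet, varnish_jar, glue_bottle, chess_box, gouge, border_strip, tape_roll from where it was at the start of the episode above 0.04 m or angle between any of mallet, varnish_jar, glue_bottle, chess_box, gouge, border_strip, tape_roll's own z axis and vertical above 0.5 rad).
It also fails if it takes over 72 s, if anything falls off the work surface, if the arm or the gripper's body presses on something with over 40 N, if the wrist force passes 120 N, or if a joint passes its speed limit or range.

## Working session

There is one attempt and no reset: what is moved stays moved. The work goes in short steps, Python scripts to look and compute and a tool call to move; the robot and the scene stay as the last step left them, time stands still between calls to the robot, and variables do not carry over. Pictures are saved under pics/ and viewed, about 8 in all and at most 12, crops included, and the job is handed in when it is done.

Besides the shell and the picture viewer there is one more tool, called after ">>>" in YAML: its name, and indented under it one key for each argument. arm_command: Moves the arm, as the interface text tells. Its arguments: {"type":"object","properties":{"targets":{"type":"array"},"grip_force":{"type":"number"}},"required":["targets"]}

```bash
mkdir -p pics; cat > h.py <<'E'
import numpy as np, cv2
from bench import observe, capture, camera_model, finish_job
def cloud(name,depth):
    m=camera_model(name);K,R,t=map(np.array,(m["K"],m["R"],m["t"]))
    v,u=np.mgrid[0:420,0:560]
    x=(u-K[0,2])/K[0,0]; y=(v-K[1,2])/K[1,1]
    if name=="wrist":
        r=np.hypot(x,y)+1e-9; s=np.tan(np.minimum(r,1.5))/r; x=x*s;y=y*s
    P=np.stack([x*depth,y*depth,depth],-1)
    W=(P-t)@R
    W[depth<=0]=np.nan
    return W
E
python3 - <<'E'
from h import *
s=observe();print({k:np.round(v,3) for k,v in s.items()})
ims=[]
for n in("top","side"):
    p,d=capture(n);cv2.imwrite(f"pics/{n}0.png",p);W=cloud(n,d);np.save(f"{n}0.npy",W);print(n,np.isfinite(W[...,0]).mean(),camera_model(n))
E
```

```text
{'clock': np.float64(0.0), 'joint_pos': array([ 1.219,  0.36 ,  1.511,  0.   ,  1.272, -0.115]), 'dq': array([ 0.   ,  0.   ,  0.   , -0.   ,  0.001,  0.   ]), 'effort': array([-0.0000e+00, -5.2762e+01, -2.7862e+01, -0.0000e+00,  1.3000e-02,
        0.0000e+00]), 'tcp_pos': array([0.141, 0.583, 0.404]), 'eef_rot': array([ 0.185,  1.563, -0.187]), 'contact_force': array([ 0.376,  0.547, -0.264]), 'moment': array([0.01 , 0.019, 0.015]), 'grip_width': np.float64(0.998)}
top 0.9959438775510204 {'K': array([[380.70924215,   0.        , 277.38110735],
       [  0.        , 380.70924215, 210.35292086],
       [  0.        ,   0.        ,   1.        ]]), 'R': array([[-0.01452524, -0.99987016,  0.00697755],
       [-0.98045052,  0.01287295, -0.19634426],
       [ 0.19622894, -0.00969309, -0.9805102 ]]), 't': array([0.00343001, 0.51697242, 1.33759795])}
side 0.9751062925170068 {'K': array([[484.40231388,   0.        , 283.17342219],
       [  0.        , 484.40231388, 207.14184426],
       [  0.        ,   0.        ,   1.        ]]), 'R': array([[ 0.87322249, -0.48713414, -0.01352064],
       [-0.24758065, -0.41956678, -0.87330839],
       [ 0.41974552,  0.76593997, -0.48698014]]), 't': array([-0.44315021,  0.25860577,  1.43366799])}
```

View pics/top0.png

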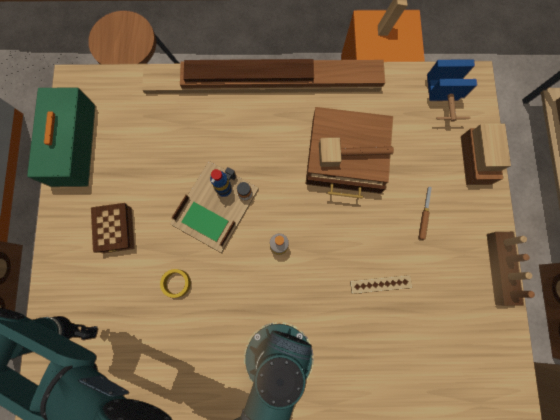

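View pics/side0.png

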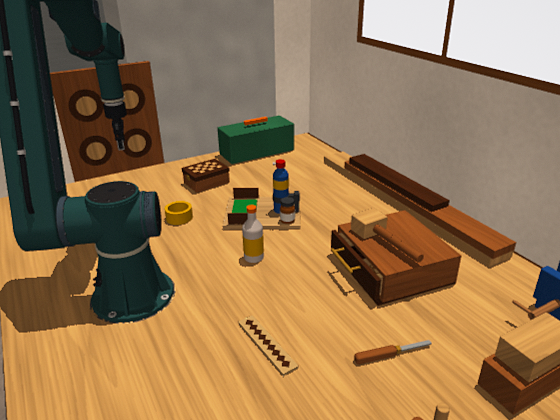

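The top view shows the cabinet right of centre (top around 350,148) with the brass handle at (346,194). The stand is on the left, with the mat at (206,222), red cap at (216,175) and jar at (244,190); the glue bottle is at (279,243). I'll measure these next.

```bash
python3 - <<'E'
from h import *
p=cv2.imread("pics/top0.png");W=np.load("top0.npy");h=cv2.cvtColor(p,cv2.COLOR_BGR2HSV)
def reg(name,mask,box,zr):
    u0,v0,u1,v1=box;m=np.zeros(mask.shape,bool);m[v0:v1,u0:u1]=1
    m&=mask&(W[...,2]>zr[0])&(W[...,2]<zr[1]);P=W[m]
    if len(P)<5: print(name,len(P));return
    r=cv2.minAreaRect((P[:,:2]*1000).astype(np.float32))
    print(name,len(P),"mean",P.mean(0).round(3),"med z",np.median(P[:,2]).round(3),"rect",np.round(r[0],0),np.round(r[1],0),round(r[2],1))
    return P
H,S,V=h[...,0],h[...,1],h[...,2]
al=np.ones(H.shape,bool)
reg("mat",(H>40)&(H<85)&(S>100),(170,190,250,250),(.0,.05))
reg("cap",((H<8)|(H>172))&(S>150),(200,160,235,190),(.205,.235))
reg("bar",(H>18)&(H<32),(320,180,370,210),(.055,.09))
reg("cabtop",al,(295,95,405,205),(.09,.111))
reg("mallet",al,(295,95,405,205),(.113,.2))
reg("jar",al,(236,180,255,200),(.09,.13))
reg("glue",al,(262,225,295,260),(.1,.25))
reg("black",al,(222,165,240,185),(.03,.2))
reg("guards",al,(165,185,250,255),(.045,.08))
reg("board",al,(165,155,265,255),(.01,.03))
for (u,v) in((346,194),(216,175),(206,222),(230,175),(244,190),(331,152),(380,152)):print(u,v,W[v,u].round(3))
P=W[180:210,320:370].reshape(-1,3);print(np.histogram(P[:,2],bins=np.arange(0,.12,.01)))
# ray cast bar onto z=.075, from colour
m=camera_model("top");K,R,t=m["K"],m["R"],m["t"];C=-R.T@t
def ray(u,v,z):
    d=R.T@np.linalg.solve(K,[u,v,1]);return C+d*(z-C[2])/d[2]
b=(H>18)&(H<32)&(S>80);
cv2.imwrite("pics/crop.png",cv2.resize(p[90:215,290:410],None,fx=5,fy=4.8))
for uv in((331,194),(361,198)):print(ray(*uv,.075).round(3))
E
```

```text
mat 933 mean [0.485 0.266 0.024] med z 0.024 rect [486. 266.] [151.  87.] 60.2
cap 93 mean [0.606 0.196 0.219] med z 0.219 rect [607. 196.] [34. 33.] 58.4
bar 116 mean [ 0.573 -0.249  0.078] med z 0.078 rect [ 582. -250.] [124.  39.] 82.0
cabtop 4470 mean [ 0.751 -0.28   0.101] med z 0.102 rect [ 740. -273.] [291. 283.] 81.9
mallet 1003 mean [ 0.705 -0.243  0.148] med z 0.15 rect [ 708. -284.] [259.  90.] 89.6
jar 146 mean [0.588 0.117 0.102] med z 0.102 rect [588. 117.] [47. 46.] 59.5
glue 294 mean [ 0.388 -0.006  0.143] med z 0.131 rect [392.  -7.] [62. 65.] 89.4
black 178 mean [0.63  0.169 0.117] med z 0.094 rect [632. 170.] [79. 55.] 20.0
guards 224 mean [0.516 0.231 0.061] med z 0.061 rect [535. 237.] [207. 212.] 60.2
board 3437 mean [0.529 0.24  0.019] med z 0.019 rect [522. 245.] [222. 335.] 60.1
346 194 [ 0.569 -0.252  0.077]
216 175 [0.604 0.196 0.216]
206 222 [0.482 0.26  0.026]
230 175 [0.645 0.167 0.079]
244 190 [0.581 0.114 0.105]
331 152 [ 0.7   -0.192  0.158]
380 152 [ 0.704 -0.367  0.141]
(array([335,   0,  38,  43,  39,  28,  44, 150, 173,  82,   0]), array([0.  , 0.01, 0.02, 0.03, 0.04, 0.05, 0.06, 0.07, 0.08, 0.09, 0.1 ,
       0.11]))
[ 0.57  -0.198  0.075]
[ 0.554 -0.306  0.075]
```

View pics/crop.png

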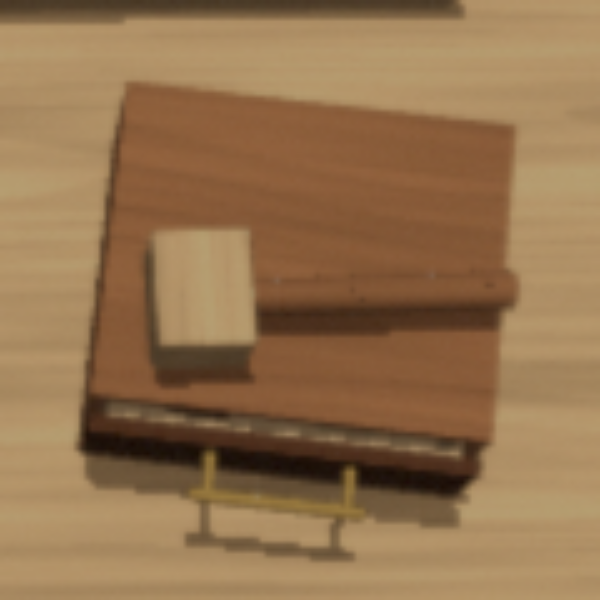

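```bash
python3 - <<'E'
from h import *
from scipy.spatial.transform import Rotation as Ro
s=observe();R=Ro.from_rotvec(s["eef_rot"]).as_matrix();print(R.round(3));y=R[:,1];print("tool y ang",np.degrees(np.arctan2(y[1],y[0])))
E
```

```text
[[-0.001  0.235  0.972]
 [-0.002  0.972 -0.235]
 [-1.    -0.002 -0.   ]]
tool y ang 76.43238519503569
```

>>> arm_command:
  targets: [0.5, -0.5, 0.3, 0, 0, 1, -1, 0.5, 0, 0, 1, -1, 0.5, 0, 0]
  grip_force: 60

```text
clock: 0.4
tcp_pos: [0.2412, 0.4822, 0.4546]
eef_rot: [0.184, 1.563, -0.186]
contact_force: [0.1, 0.3, 0.9]
grip_width: 0.519
```

>>> arm_command:
  targets: [0.2, -0.46, 0, -0.117, 0.2, 0.4, -0.92, 0, -0.235, 0.2, 0.4, -0.92, 0, -0.235, 0.2]

```text
clock: 0.7
tcp_pos: [0.2819, 0.3868, 0.4542]
eef_rot: [0.333, 1.544, -0.339]
contact_force: [-0.7, 0.4, 0.1]
grip_width: 0.399
```

>>> arm_command:
  targets: [0.2, -0.46, 0, -0.117, 0.2, 0.4, -0.92, 0, -0.235, 0.2, 0.4, -0.92, 0, -0.235, 0.2]

```text
clock: 1.0
tcp_pos: [0.322, 0.2958, 0.4543]
eef_rot: [0.477, 1.516, -0.481]
contact_force: [-0.1, 0.4, -0.7]
grip_width: 0.402
```

>>> arm_command:
  targets: [0.2, -0.46, 0, -0.117, 0.2, 0.4, -0.92, 0, -0.235, 0.2, 0.4, -0.92, 0, -0.235, 0.2]

```text
clock: 1.3
tcp_pos: [0.3625, 0.2043, 0.4546]
eef_rot: [0.622, 1.478, -0.624]
contact_force: [0.5, 0.2, 0.4]
grip_width: 0.399
```

>>> arm_command:
  targets: [0.2, -0.46, 0, -0.117, 0.2, 0.4, -0.92, 0, -0.235, 0.2, 0.4, -0.92, 0, -0.235, 0.2]

```text
clock: 1.6
tcp_pos: [0.403, 0.1125, 0.4547]
eef_rot: [0.764, 1.43, -0.765]
contact_force: [0.2, 0.9, -0.2]
grip_width: 0.392
```

>>> arm_command:
  targets: [0.2, -0.46, 0, -0.117, 0.2, 0.4, -0.92, 0, -0.235, 0.2, 0.4, -0.92, 0, -0.235, 0.2]

```text
clock: 1.9
tcp_pos: [0.4433, 0.0207, 0.4548]
eef_rot: [0.904, 1.372, -0.904]
contact_force: [-0.4, 0.3, -0.1]
grip_width: 0.401
```

>>> arm_command:
  targets: [0.2, -0.46, 0, -0.117, 0.2, 0.4, -0.92, 0, -0.235, 0.2, 0.4, -0.92, 0, -0.235, 0.2]

```text
clock: 2.2
tcp_pos: [0.4835, -0.071, 0.4546]
eef_rot: [1.042, 1.304, -1.042]
contact_force: [-0.3, 1.4, 0.2]
grip_width: 0.4
```

>>> arm_command:
  targets: [0.2, -0.46, 0, -0.117, 0.2, 0.4, -0.92, 0, -0.235, 0.2, 0.4, -0.92, 0, -0.235, 0.2]

```text
clock: 2.5
tcp_pos: [0.5236, -0.1629, 0.4543]
eef_rot: [1.179, 1.225, -1.179]
contact_force: [0.3, 1.1, -0.0]
grip_width: 0.393
```

>>> arm_command:
  targets: [0.2, -0.46, 0, -0.117, 0.2, 0.4, -0.92, 0, -0.235, 0.2, 0.4, -0.92, 0, -0.235, 0.2, 0.4, -0.92, 0, -0.235, 0.2]

```text
clock: 2.9
tcp_pos: [0.5614, -0.251, 0.4537]
eef_rot: [1.312, 1.142, -1.312]
contact_force: [-0.1, 0.3, -0.5]
grip_width: 0.402
```

```bash
cat > look.py <<'E'
import sys
from h import *
p,d=capture("wrist");W=cloud("wrist",d);n=sys.argv[1]
cv2.imwrite(f"pics/{n}.png",p);np.save(f"{n}.npy",W);s=observe();print(s["clock"],s["tcp_pos"].round(3),s["grip_width"],s["joint_pos"].round(2))
E
python3 look.py w1; python3 - <<'E'
from h import *
print(camera_model("wrist"))
W=np.load("w1.npy");p=cv2.imread("pics/w1.png");h=cv2.cvtColor(p,cv2.COLOR_BGR2HSV)
m=(h[...,0]>17)&(h[...,0]<33)&(h[...,1]>90)&(W[...,2]>.06)&(W[...,2]<.09)&(abs(W[...,0]-.56)<.04)
P=W[m];print(len(P),P.mean(0).round(4),cv2.minAreaRect((P[:,:2]*1000).astype(np.float32)))
E
```

```text
2.95 [ 0.561 -0.25   0.454] 0.40200073614574094 [-0.53  0.34  1.41  0.    1.39 -0.39]
{'K': array([[325.1922621 ,   0.        , 280.4559564 ],
       [  0.        , 325.1922621 , 208.92661444],
       [  0.        ,   0.        ,   1.        ]]), 'R': array([[ 0.99053566, -0.13722549, -0.00287598],
       [-0.13077461, -0.94991943,  0.28381523],
       [-0.04167863, -0.280753  , -0.95887468]]), 't': array([-0.58904227, -0.21479925,  0.37945763])}
1469 [ 0.5725 -0.2478  0.0791] ((578.0236206054688, -287.69647216796875), (205.0128173828125, 39.89274978637695), 82.27071380615234)
```

View pics/w1.png

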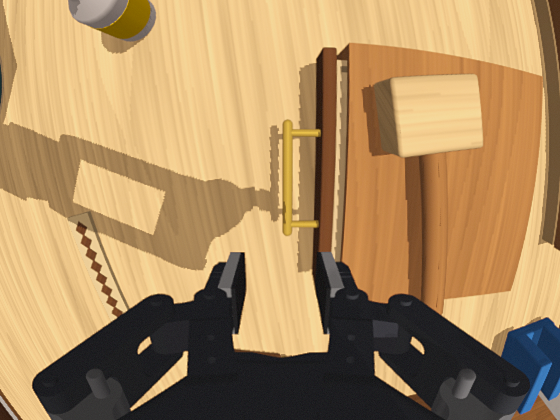

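The wrist view shows the brass bar from (288,122) to (288,235), with the fingers straddling column ~280. Next I'll cast the bar's ends onto z = 0.075.

```bash
cat >> h.py <<'E'
def wray(u,v,z,m=None):
    m=m or camera_model("wrist");K,R,t=m["K"],m["R"],m["t"];C=-R.T@t
    a=(u-K[0,2])/K[0,0];b=(v-K[1,2])/K[1,1];r=np.hypot(a,b)+1e-9
    d=R.T@np.array([a/r*np.sin(r),b/r*np.sin(r),np.cos(r)]);return C+d*(z-C[2])/d[2]
E
python3 - <<'E'
from h import *
a,b=wray(288,122,.077),wray(288,235,.077);print(a,b,(a+b)/2,np.linalg.norm(a-b),np.degrees(np.arctan2(*(a-b)[:2])))
W=np.load("w1.npy");print(W[178,284:293].round(3), W[178,322:336:3].round(3))
E
```

```text
[ 0.57709833 -0.18629244  0.077     ] [ 0.56041247 -0.31154961  0.077     ] [ 0.5687554  -0.24892102  0.077     ] 0.12636366319620898 7.587858019819322
[[ 0.565 -0.245  0.08 ]
 [ 0.566 -0.245  0.081]
 [ 0.567 -0.245  0.081]
 [ 0.568 -0.245  0.081]
 [ 0.569 -0.246  0.08 ]
 [ 0.57  -0.246  0.08 ]
 [ 0.571 -0.246  0.078]
 [ 0.572 -0.246  0.079]
 [ 0.573 -0.246  0.079]] [[ 0.605 -0.249  0.088]
 [ 0.607 -0.248  0.091]
 [ 0.611 -0.249  0.09 ]
 [ 0.614 -0.25   0.09 ]
 [ 0.617 -0.25   0.09 ]]
```

>>> arm_command:
  targets: [0.07, 0.02, -0.4, 0, 0.36, 0.07, 0.02, -0.8, 0, 0.36, 0.07, 0.02, -1, 0, 0.36]

```text
clock: 3.25
tcp_pos: [0.5664, -0.247, 0.3516]
eef_rot: [1.311, 1.146, -1.313]
contact_force: [-0.4, 0.3, -0.8]
grip_width: 0.323
```

>>> arm_command:
  targets: [0, 0, -0.3, 0, 0.36, 0, 0, -0.6, 0, 0.36, 0, 0, -0.9, 0, 0.36, 0, 0, -1, 0, 0.36]

```text
clock: 3.65
tcp_pos: [0.5662, -0.2473, 0.2521]
eef_rot: [1.311, 1.146, -1.314]
contact_force: [-1.2, 1.2, -0.7]
grip_width: 0.326
```

>>> arm_command:
  targets: [0, 0, -0.24, 0, 0.36, 0, 0, -0.24, 0, 0.36, 0, 0, -0.24, 0, 0.5, 0, 0, -0.24, 0, 1, 0, 0, -0.24, 0, 1, 0, 0, -0.24, 0, 1, 0, 0, -0.24, 0, 1]

```text
clock: 4.35
tcp_pos: [0.5683, -0.2505, 0.2324]
eef_rot: [1.315, 1.136, -1.312]
contact_force: [0.8, 4.2, 6.8]
grip_width: 0.103
```

>>> arm_command:
  targets: [-0.2, 0.027, 0, 0, 1, -0.4, 0.055, 0, 0, 1, -0.6, 0.082, 0, 0, 1, -0.8, 0.11, 0, 0, 1, -0.87, 0.12, 0, 0, 1]

```text
clock: 4.85
tcp_pos: [0.4798, -0.2381, 0.2324]
eef_rot: [1.315, 1.137, -1.313]
contact_force: [2.7, 5.3, 6.0]
grip_width: 0.098
```

>>> arm_command:
  targets: [-0.2, 0.027, 0, 0, 1, -0.4, 0.055, 0, 0, 1, -0.6, 0.082, 0, 0, 1, -0.8, 0.11, 0, 0, 1, -0.87, 0.12, 0, 0, 1, -0.87, 0.12, 0, 0, 1, -0.87, 0.12, 0, 0, 1]

```text
clock: 5.55
tcp_pos: [0.3936, -0.2261, 0.2323]
eef_rot: [1.315, 1.137, -1.313]
contact_force: [0.1, 7.8, 15.7]
grip_width: 0.097
```

>>> arm_command:
  targets: [0, 0, 0, 0, 0.36, 0, 0, 0, 0, 0.36, 0, 0, 0, 0, 0.36, 0, 0, 0.4, 0, 0.36, 0, 0, 0.8, 0, 0.2, 0, 0, 1, 0, -0.5]

```text
clock: 6.15
tcp_pos: [0.3943, -0.2273, 0.3333]
eef_rot: [1.313, 1.135, -1.312]
contact_force: [0.8, -0.6, 0.2]
grip_width: 0.556
```

>>> arm_command:
  targets: [0, 0, 0.4, 0, -1, 0.4, -0.1, 0.7, 0, -1, 0.8, -0.2, 0.9, 0, -1, 1, -0.2, 0.9, 0, -1, 1, -0.2, 0.9, 0, -1]

```text
clock: 6.65
tcp_pos: [0.4962, -0.2473, 0.4214]
eef_rot: [1.313, 1.136, -1.311]
contact_force: [-0.7, 0.1, -0.0]
grip_width: 1.001
```

```bash
python3 look.py w2; python3 - <<'E'
from h import *
W=np.load("w2.npy");p=cv2.imread("pics/w2.png");h=cv2.cvtColor(p,cv2.COLOR_BGR2HSV)
z=W[...,2]
for n,c in(("all",z<9),("pale",h[...,2]>140),("dark",h[...,2]<=140)):
    m=c&(z>.044)&(z<.062)&(W[...,0]>.44)&(W[...,0]<.66)&(W[...,1]>-.40)&(W[...,1]<-.1)
    m=cv2.morphologyEx(m.astype(np.uint8),cv2.MORPH_OPEN,np.ones((5,5)))
    k,l,st,ce=cv2.connectedComponentsWithStats(m)
    for i in range(1,k):
        if st[i,4]>400:
            P=W[l==i];print(n,st[i],ce[i].round(),P.mean(0).round(4),h[l==i].mean(0).round(),cv2.minAreaRect((P[:,:2]*1000).astype(np.float32)))
E
```

```text
6.7 [ 0.494 -0.247  0.42 ] 1.0029183165925433 [-0.59  0.28  1.59 -0.    1.27 -0.45]
all [ 251   96  107   52 4758] [303. 122.] [ 0.5268 -0.1847  0.0532] [  9. 145.  87.] ((527.6593017578125, -185.08987426757812), (48.55390548706055, 109.77700805664062), 78.80448150634766)
all [ 254  200  100   46 4129] [303. 222.] [ 0.5128 -0.293   0.0528] [ 18. 119. 200.] ((513.1495361328125, -295.056640625), (48.759925842285156, 110.3917007446289), 79.30394744873047)
all [248 275 125   9 861] [310. 280.] [ 0.5126 -0.3653  0.0532] [ 16. 114. 128.] ((514.6412353515625, -365.6684875488281), (2.576268196105957, 150.40513610839844), 82.24636840820312)
pale [ 254  202  100   44 3518] [308. 224.] [ 0.5179 -0.2961  0.0529] [ 18. 115. 211.] ((513.462158203125, -295.2513427734375), (48.729087829589844, 109.55770111083984), 79.50255584716797)
dark [ 251   97  105   51 4632] [303. 122.] [ 0.5262 -0.1846  0.0532] [  9. 146.  85.] ((526.7927856445312, -184.80136108398438), (47.32029724121094, 107.6066665649414), 79.05753326416016)
dark [248 275 124   9 855] [309. 280.] [ 0.5121 -0.3652  0.0532] [ 16. 114. 128.] ((514.0986328125, -365.5946044921875), (2.576268196105957, 149.30984497070312), 82.24636840820312)
```

View pics/w2.png

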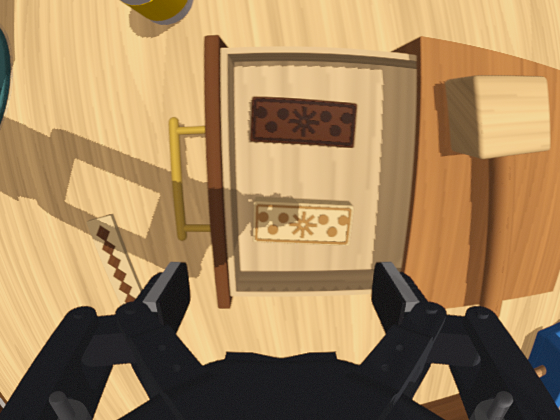

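The wrist view shows the open drawer with the dark panel at (303,122) and the pale panel at (303,222), both lying flat. The pale panel's centre is (0.513, -0.295), its long axis is at -10.7°, and its size and height match those given.

>>> arm_command:
  targets: [0.05, -0.1, 0, 0.18, -0.6, 0.1, -0.2, 0, 0.36, -0.6, 0.15, -0.3, 0, 0.54, -0.6, 0.19, -0.48, 0, 0.72, -0.6, 0.19, -0.48, 0, 0.9, -0.6, 0.19, -0.48, 0, 0.97, -0.6]

```text
clock: 7.3
tcp_pos: [0.5111, -0.2949, 0.4195]
eef_rot: [0.74, 1.445, -0.74]
contact_force: [-0.1, -0.2, 0.3]
grip_width: 0.799
```

>>> arm_command:
  targets: [0, 0, -0.1, 0.18, -0.6, 0, 0, -0.3, 0.36, -0.6, 0, 0, -0.5, 0.54, -0.6, 0, 0, -0.7, 0.72, -0.6, 0, 0, -0.9, 0.9, -0.6, 0, 0, -0.9, 0.975, -0.6, 0, 0, -0.9, 0.975, -0.6, 0, 0, -0.9, 0.975, -0.6]

```text
clock: 8.1
tcp_pos: [0.5118, -0.2945, 0.3304]
eef_rot: [0.148, 1.567, -0.147]
contact_force: [0.6, 0.3, 0.3]
grip_width: 0.802
```

```bash
python3 look.py w3; python3 - <<'E'
from h import *
from scipy.spatial.transform import Rotation as Ro
s=observe();y=Ro.from_rotvec(s["eef_rot"]).as_matrix()[:,1];print("yaw",np.degrees(np.arctan2(y[1],y[0])))
W=np.load("w3.npy");p=cv2.imread("pics/w3.png");h=cv2.cvtColor(p,cv2.COLOR_BGR2HSV);z=W[...,2]
m=(z>.044)&(z<.062)&(W[...,0]>.43)&(W[...,0]<.6)&(W[...,1]>-.352)&(W[...,1]<-.1)
m=cv2.morphologyEx(m.astype(np.uint8),cv2.MORPH_OPEN,np.ones((5,5)))
k,l,st,ce=cv2.connectedComponentsWithStats(m)
for i in range(1,k):
    if st[i,4]>400:
        P=W[l==i];print(st[i],P.mean(0).round(4),h[l==i].mean(0).round(),cv2.minAreaRect((P[:,:2]*1000).astype(np.float32)))
E
```

```text
8.15 [ 0.512 -0.295  0.331] 0.7981287752695028 [-0.64  0.42  1.61 -0.    1.11 -2.02]
yaw 79.24755340633335
[ 466  121   22  144 1456] [ 0.5296 -0.1182  0.0531] [ 16. 115. 101.] ((533.58056640625, -118.46700286865234), (3.5443050861358643, 133.6697235107422), 82.51215362548828)
[ 377  140   66  127 6713] [ 0.5273 -0.1884  0.0541] [  9. 165.  73.] ((531.0211181640625, -186.7196807861328), (48.80335998535156, 110.18094635009766), 78.89005279541016)
[ 248  143   63  133 7899] [ 0.512  -0.2959  0.0544] [ 18. 116. 197.] ((516.1671752929688, -296.6640930175781), (48.43495559692383, 110.24295806884766), 79.12954711914062)
```

View pics/w3.png

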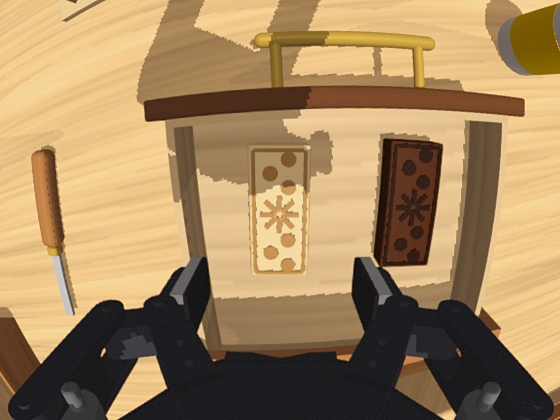

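The wrist view shows the pale panel, centre (279,210), lined up midway between the pads, with the dark panel clear at (410,200). I'll descend and grip.

>>> arm_command:
  targets: [0.02, -0.01, -0.3, 0, -0.6, 0.02, -0.01, -0.6, 0, -0.6, 0.02, -0.01, -0.9, 0, -0.6, 0.02, -0.01, -0.95, 0, -0.6]

```text
clock: 8.55
tcp_pos: [0.5132, -0.2948, 0.233]
eef_rot: [0.149, 1.571, -0.145]
contact_force: [0.4, 0.9, 0.5]
grip_width: 0.8
```

>>> arm_command:
  targets: [0, 0, -0.12, 0, -0.6, 0, 0, -0.235, 0, -0.6, 0, 0, -0.235, 0, -0.6, 0, 0, -0.235, 0, -0.1, 0, 0, -0.235, 0, 1, 0, 0, -0.235, 0, 1, 0, 0, -0.235, 0, 1, 0, 0, -0.235, 0, 1]

```text
clock: 9.35
tcp_pos: [0.5152, -0.296, 0.2133]
eef_rot: [0.145, 1.564, -0.147]
contact_force: [0.3, 0.1, 6.2]
grip_width: 0.549
```

>>> arm_command:
  targets: [0, 0, 0.1, 0, 1, 0, 0, 0.3, 0, 1, 0, 0, 0.6, 0, 1, 0, 0, 0.9, 0, 1, 0, 0, 1, 0, 1]

```text
clock: 9.85
tcp_pos: [0.5154, -0.2962, 0.3156]
eef_rot: [0.144, 1.562, -0.148]
contact_force: [0.9, -0.2, -1.3]
grip_width: 0.545
```

>>> arm_command:
  targets: [0, 0, 0.35, 0, 1, 0, 0, 0.7, 0, 1, 0, 0, 1, 0, 1, 0, 0, 1, 0, 1]

```text
clock: 10.25
tcp_pos: [0.5157, -0.2964, 0.4164]
eef_rot: [0.142, 1.559, -0.149]
contact_force: [0.3, -0.5, -0.7]
grip_width: 0.543
```

>>> arm_command:
  targets: [-0.02, 0.31, 0.15, 0.09, 1, -0.03, 0.62, 0.3, 0.18, 1, -0.05, 0.94, 0.4, 0.263, 1]

```text
clock: 10.55
tcp_pos: [0.5093, -0.2008, 0.4514]
eef_rot: [-0.017, 1.572, 0.018]
contact_force: [0.4, 0.7, -0.5]
grip_width: 0.545
```

>>> arm_command:
  targets: [-0.02, 0.31, 0, 0.09, 1, -0.03, 0.62, 0, 0.18, 1, -0.05, 0.94, 0, 0.263, 1]

```text
clock: 10.85
tcp_pos: [0.504, -0.1064, 0.4507]
eef_rot: [-0.18, 1.565, 0.181]
contact_force: [-0.1, -0.3, -0.9]
grip_width: 0.54
```

>>> arm_command:
  targets: [-0.02, 0.31, 0, 0.09, 1, -0.03, 0.62, 0, 0.18, 1, -0.05, 0.94, 0, 0.263, 1]

```text
clock: 11.15
tcp_pos: [0.499, -0.0124, 0.4506]
eef_rot: [-0.342, 1.546, 0.343]
contact_force: [0.7, 1.0, -0.4]
grip_width: 0.544
```

>>> arm_command:
  targets: [-0.02, 0.31, 0, 0.09, 1, -0.03, 0.62, 0, 0.18, 1, -0.05, 0.94, 0, 0.263, 1]

```text
clock: 11.45
tcp_pos: [0.4939, 0.0815, 0.4506]
eef_rot: [-0.503, 1.514, 0.504]
contact_force: [1.0, -0.6, 0.0]
grip_width: 0.544
```

>>> arm_command:
  targets: [-0.02, 0.31, 0, 0.09, 1, -0.03, 0.62, 0, 0.18, 1, -0.05, 0.94, 0, 0.263, 1]

```text
clock: 11.75
tcp_pos: [0.489, 0.1754, 0.4505]
eef_rot: [-0.664, 1.469, 0.664]
contact_force: [-0.4, -0.2, -0.0]
grip_width: 0.54
```

>>> arm_command:
  targets: [-0.02, 0.31, 0, 0.09, 1, -0.03, 0.62, 0, 0.18, 1, -0.05, 0.92, 0, 0.26, 1, -0.05, 0.92, 0, 0.26, 1, -0.05, 0.92, 0, 0.26, 1]

```text
clock: 12.25
tcp_pos: [0.4841, 0.2666, 0.4506]
eef_rot: [-0.82, 1.414, 0.82]
contact_force: [-0.5, -0.8, -1.1]
grip_width: 0.54
```

```bash
python3 look.py w4; python3 - <<'E'
from h import *
from scipy.spatial.transform import Rotation as Ro
s=observe();y=Ro.from_rotvec(s["eef_rot"]).as_matrix()[:,1];print("yaw",np.degrees(np.arctan2(y[1],y[0])))
E
```

```text
12.3 [0.484 0.266 0.451] 0.5425067345650889 [ 0.38  0.25  1.55 -0.    1.34 -2.24]
yaw 150.22714467556878
```

View pics/w4.png

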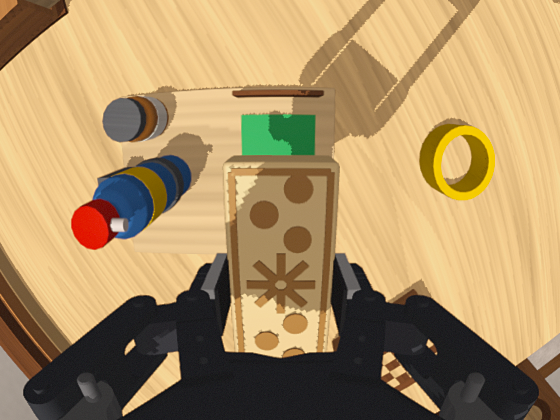

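The panel is held level with its carved face up, and its flower centre at (280,285) sits between the pads. The mat behind it (242–315, 114–155) is aligned. I'll lower it now.

>>> arm_command:
  targets: [0.02, 0, -0.3, 0, 1, 0.02, 0, -0.6, 0, 1, 0.02, 0, -0.9, 0, 1, 0.02, 0, -1, 0, 1]

```text
clock: 12.7
tcp_pos: [0.4854, 0.2646, 0.349]
eef_rot: [-0.817, 1.418, 0.818]
contact_force: [-0.1, -0.4, -0.9]
grip_width: 0.539
```

>>> arm_command:
  targets: [0, 0, -0.3, 0, 1, 0, 0, -0.6, 0, 1, 0, 0, -0.9, 0, 1, 0, 0, -1, 0, 1]

```text
clock: 13.1
tcp_pos: [0.486, 0.2652, 0.2501]
eef_rot: [-0.818, 1.416, 0.818]
contact_force: [-0.6, -0.1, -0.9]
grip_width: 0.545
```

>>> arm_command:
  targets: [0, 0, -0.1, 0, 1, 0, 0, -0.2, 0, 1, 0, 0, -0.3, 0, 1, 0, 0, -0.38, 0, 1, 0, 0, -0.38, 0, 1, 0, 0, -0.38, 0, 1]

```text
clock: 13.7
tcp_pos: [0.4867, 0.2664, 0.2142]
eef_rot: [-0.819, 1.411, 0.819]
contact_force: [0.2, -0.2, -0.8]
grip_width: 0.546
```

>>> arm_command:
  targets: [0, 0, -0.03, 0, 1, 0, 0, -0.05, 0, 1, 0, 0, -0.05, 0, 1]

```text
clock: 14.0
tcp_pos: [0.4866, 0.2663, 0.2091]
eef_rot: [-0.819, 1.411, 0.819]
contact_force: [-1.3, 0.2, -0.8]
grip_width: 0.548
```

>>> arm_command:
  targets: [0, 0, -0.01, 0, 1, 0, 0, -0.02, 0, 1, 0, 0, -0.02, 0, 1]

```text
clock: 14.3
tcp_pos: [0.4867, 0.2664, 0.2073]
eef_rot: [-0.819, 1.411, 0.818]
contact_force: [-1.3, -0.8, 0.7]
grip_width: 0.545
```

>>> arm_command:
  targets: [0, 0, -0.01, 0, 1, 0, 0, -0.02, 0, 1, 0, 0, -0.02, 0, 1]

```text
clock: 14.6
tcp_pos: [0.4867, 0.2663, 0.2072]
eef_rot: [-0.819, 1.41, 0.818]
contact_force: [-4.5, -2.3, 21.6]
grip_width: 0.543
```

>>> arm_command:
  targets: [0, 0, 0.01, 0, 0.2, 0, 0, 0.01, 0, -0.2, 0, 0, 0.01, 0, -0.4, 0, 0, 0.01, 0, -0.5, 0, 0, 0.01, 0, -0.5, 0, 0, 0.2, 0, -0.5, 0, 0, 0.5, 0, -0.5, 0, 0, 0.8, 0, -0.5, 0, 0, 1, 0, -0.5]

```text
clock: 15.5
tcp_pos: [0.4871, 0.2665, 0.3068]
eef_rot: [-0.819, 1.41, 0.818]
contact_force: [1.0, 0.6, -0.7]
grip_width: 0.745
```

>>> arm_command:
  targets: [0, 0, 0.4, 0, -0.5, 0, 0, 0.8, 0, -0.5, 0, 0, 1, 0, -0.5]

```text
clock: 15.8
tcp_pos: [0.4873, 0.2666, 0.4085]
eef_rot: [-0.819, 1.407, 0.817]
contact_force: [-0.0, 0.8, 0.3]
grip_width: 0.75
```

```bash
python3 look.py w5; python3 - <<'E'
from h import *
W=np.load("w5.npy");z=W[...,2]
for a,b in((.04,.058),):
    m=(z>a)&(z<b)&(abs(W[...,0]-.486)<.1)&(abs(W[...,1]-.266)<.1)
    m=cv2.morphologyEx(m.astype(np.uint8),cv2.MORPH_OPEN,np.ones((5,5)))
    k,l,st,ce=cv2.connectedComponentsWithStats(m)
    for i in range(1,k):
        if st[i,4]>400:
            P=W[l==i];print(st[i],P.mean(0).round(4),P[:,2].std(),cv2.minAreaRect((P[:,:2]*1000).astype(np.float32)))
E
```

```text
15.85 [0.488 0.267 0.411] 0.7480101660995963 [ 0.38  0.29  1.6  -0.    1.24 -2.25]
[ 259  131   47  103 4685] [0.4875 0.2655 0.0504] 0.0011593006587385145 ((488.8202209472656, 267.831787109375), (109.8890151977539, 48.189754486083984), 60.15654373168945)
[240 264  67   8 445] [0.5448 0.3472 0.0496] 0.004856589602988681 ((545.533447265625, 346.90850830078125), (2.558319091796875, 76.19096374511719), 59.74931335449219)
```

View pics/w5.png

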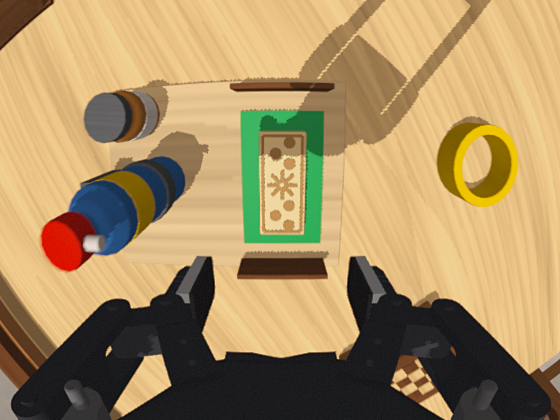

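The panel lies flat in the middle of the mat: centre pixel (283,184), world (0.488, 0.267), length at 60.2°. Next I'll return to the handle to shut the drawer.

>>> arm_command:
  targets: [-0.04, -0.24, 0.2, -0.17, -0.3, -0.09, -0.49, 0.4, -0.35, 0, -0.14, -0.74, 0.4, -0.53, 0.2, -0.186, -0.986, 0.4, -0.703, 0.36]

```text
clock: 16.25
tcp_pos: [0.4678, 0.1669, 0.4453]
eef_rot: [-0.387, 1.535, 0.387]
contact_force: [0.2, -0.3, -1.0]
grip_width: 0.321
```

>>> arm_command:
  targets: [-0.04, -0.24, 0, -0.17, 0.36, -0.09, -0.49, 0, -0.35, 0.36, -0.14, -0.74, 0, -0.53, 0.36, -0.186, -0.986, 0, -0.703, 0.36]

```text
clock: 16.65
tcp_pos: [0.4489, 0.0682, 0.4445]
eef_rot: [0.046, 1.571, -0.046]
contact_force: [0.7, -0.9, -0.2]
grip_width: 0.32
```

>>> arm_command:
  targets: [-0.04, -0.24, 0, -0.17, 0.36, -0.09, -0.49, 0, -0.35, 0.36, -0.14, -0.74, 0, -0.53, 0.36, -0.186, -0.986, 0, -0.703, 0.36]

```text
clock: 17.05
tcp_pos: [0.4303, -0.0304, 0.4445]
eef_rot: [0.478, 1.518, -0.479]
contact_force: [0.5, 0.3, -0.6]
grip_width: 0.323
```

>>> arm_command:
  targets: [-0.04, -0.24, 0, -0.17, 0.36, -0.09, -0.49, 0, -0.35, 0.36, -0.14, -0.74, 0, -0.53, 0.36, -0.186, -0.986, 0, -0.703, 0.36]

```text
clock: 17.45
tcp_pos: [0.4117, -0.129, 0.4446]
eef_rot: [0.904, 1.376, -0.904]
contact_force: [0.9, -0.4, 0.4]
grip_width: 0.321
```

>>> arm_command:
  targets: [-0.04, -0.24, 0, -0.17, 0.36, -0.09, -0.49, 0, -0.35, 0.36, -0.14, -0.74, 0, -0.53, 0.36, -0.186, -0.986, 0, -0.703, 0.36, -0.186, -0.986, 0, -0.703, 0.36, -0.186, -0.986, 0, -0.703, 0.36]

```text
clock: 18.05
tcp_pos: [0.3934, -0.2267, 0.4445]
eef_rot: [1.311, 1.142, -1.31]
contact_force: [-0.3, -0.2, 0.6]
grip_width: 0.322
```

```bash
python3 look.py w6; python3 - <<'E'
from h import *
from scipy.spatial.transform import Rotation as Ro
s=observe();y=Ro.from_rotvec(s["eef_rot"]).as_matrix()[:,1];print("yaw",np.degrees(np.arctan2(y[1],y[0])))
W=np.load("w6.npy");p=cv2.imread("pics/w6.png");h=cv2.cvtColor(p,cv2.COLOR_BGR2HSV)
m=(h[...,1]>140)&(h[...,0]>17)&(h[...,0]<33)&(W[...,2]>.06)&(W[...,2]<.09)&(abs(W[...,0]-.394)<.02)&(abs(W[...,1]+.227)<.08)
P=W[m];print(m.sum(),np.median(P,0),cv2.minAreaRect((P[:,:2]*1000).astype(np.float32)))
E
```

```text
18.1 [ 0.393 -0.226  0.445] 0.3201057473709786 [-0.67  0.11  1.75  0.    1.29 -0.54]
yaw -7.86268072373898
1357 [ 0.39615976 -0.22450384  0.07931858] ((405.2462158203125, -224.23028564453125), (128.0947723388672, 30.91216468811035), 82.0984115600586)
```

>>> arm_command:
  targets: [0.01, 0, -0.4, 0, 0.36, 0.01, 0, -0.8, 0, 0.36, 0.01, 0, -1, 0, 0.36]

```text
clock: 18.4
tcp_pos: [0.3937, -0.2246, 0.3425]
eef_rot: [1.309, 1.146, -1.31]
contact_force: [-0.4, 0.3, 0.2]
grip_width: 0.325
```

>>> arm_command:
  targets: [0, 0, -0.3, 0, 0.36, 0, 0, -0.6, 0, 0.36, 0, 0, -0.9, 0, 0.36, 0, 0, -1, 0, 0.36]

```text
clock: 18.8
tcp_pos: [0.3938, -0.2249, 0.2429]
eef_rot: [1.309, 1.147, -1.31]
contact_force: [-0.5, 1.4, 0.6]
grip_width: 0.317
```

>>> arm_command:
  targets: [0, 0, -0.12, 0, 0.36, 0, 0, -0.12, 0, 0.36, 0, 0, -0.12, 0, 0.5, 0, 0, -0.12, 0, 1, 0, 0, -0.12, 0, 1, 0, 0, -0.12, 0, 1, 0, 0, -0.12, 0, 1]

```text
clock: 19.5
tcp_pos: [0.3951, -0.2267, 0.2341]
eef_rot: [1.311, 1.139, -1.31]
contact_force: [-1.6, 2.4, 7.4]
grip_width: 0.102
```

>>> arm_command:
  targets: [0.2, -0.027, 0, 0, 1, 0.4, -0.055, 0, 0, 1, 0.6, -0.082, 0, 0, 1, 0.8, -0.11, 0, 0, 1, 0.87, -0.12, 0, 0, 1]

```text
clock: 20.0
tcp_pos: [0.4836, -0.239, 0.2342]
eef_rot: [1.311, 1.138, -1.309]
contact_force: [-0.4, 1.8, 8.9]
grip_width: 0.102
```

>>> arm_command:
  targets: [0.2, -0.027, 0, 0, 1, 0.4, -0.055, 0, 0, 1, 0.6, -0.082, 0, 0, 1, 0.75, -0.1, 0, 0, 1, 0.85, -0.115, 0, 0, 1, 0.88, -0.12, 0, 0, 1, 0.88, -0.12, 0, 0, 1]

```text
clock: 20.7
tcp_pos: [0.5705, -0.2511, 0.2342]
eef_rot: [1.311, 1.138, -1.309]
contact_force: [0.6, -0.0, 6.2]
grip_width: 0.106
```

>>> arm_command:
  targets: [0.02, -0.003, 0, 0, 1, 0.04, -0.006, 0, 0, 1, 0.04, -0.006, 0, 0, 1]

```text
clock: 21.0
tcp_pos: [0.5738, -0.2516, 0.2342]
eef_rot: [1.311, 1.139, -1.31]
contact_force: [0.2, 0.0, 6.3]
grip_width: 0.101
```

No end stop yet, so the drawer may have started slightly ajar (the gap in w1). I'll compare with the cabinet edge in that view.

```bash
python3 - <<'E'
from h import *
W=np.load("w1.npy")
for v in(130,178,215):print(W[v,318:356:3][:,[0,1,2]].round(3).tolist())
E
```

```text
[[0.608, -0.199, 0.077], [0.61, -0.199, 0.081], [0.612, -0.199, 0.09], [0.615, -0.199, 0.091], [0.618, -0.199, 0.09], [0.621, -0.2, 0.091], [0.626, -0.201, 0.081], [0.629, -0.201, 0.082], [0.642, -0.205, 0.029], [0.645, -0.205, 0.03], [0.636, -0.201, 0.098], [0.638, -0.201, 0.103], [0.641, -0.201, 0.102]]
[[0.603, -0.254, 0.06], [0.604, -0.249, 0.087], [0.607, -0.249, 0.09], [0.61, -0.249, 0.09], [0.613, -0.249, 0.092], [0.616, -0.25, 0.091], [0.62, -0.252, 0.082], [0.631, -0.263, 0.031], [0.636, -0.264, 0.029], [0.629, -0.251, 0.091], [0.63, -0.249, 0.102], [0.633, -0.249, 0.103], [0.636, -0.25, 0.104]]
[[0.597, -0.294, 0.073], [0.599, -0.288, 0.091], [0.602, -0.289, 0.091], [0.605, -0.289, 0.091], [0.609, -0.29, 0.091], [0.613, -0.294, 0.081], [0.617, -0.294, 0.08], [0.627, -0.311, 0.032], [0.631, -0.312, 0.03], [0.623, -0.288, 0.102], [0.626, -0.288, 0.103], [0.63, -0.289, 0.103], [0.633, -0.289, 0.103]]
```

The cabinet edge is 61–62 mm from the bar rather than 50, so the drawer started about 12 mm open. I'll push on to the stop.

>>> arm_command:
  targets: [0.02, -0.003, 0, 0, 1, 0.04, -0.006, 0, 0, 1, 0.06, -0.008, 0, 0, 1, 0.08, -0.011, 0, 0, 1, 0.08, -0.011, 0, 0, 1]

```text
clock: 21.5
tcp_pos: [0.5792, -0.2524, 0.2341]
eef_rot: [1.307, 1.145, -1.314]
contact_force: [-9.9, -0.8, 15.0]
grip_width: 0.099
```

>>> arm_command:
  targets: [0.08, -0.011, 0, 0, 0.5, 0.07, -0.01, 0, 0, 0.36, 0.05, -0.01, 0, 0, 0.36, 0.02, 0, 0, 0, 0.36, 0.02, 0, 0.4, 0, 0.36, 0.02, 0, 0.8, 0, 0.36, 0.02, 0, 1, 0, 0.36]

```text
clock: 22.2
tcp_pos: [0.5845, -0.2528, 0.3366]
eef_rot: [1.311, 1.136, -1.308]
contact_force: [1.1, -0.4, 0.1]
grip_width: 0.317
```

>>> arm_command:
  targets: [0, 0, 0.4, 0, 1, 0, 0, 0.8, 0, 1, 0, 0, 1, 0, 1, 0, 0, 1, 0, 1]

```text
clock: 22.6
tcp_pos: [0.5845, -0.2528, 0.4372]
eef_rot: [1.311, 1.133, -1.307]
contact_force: [0.3, -0.7, -0.4]
grip_width: -0.0
```

```bash
python3 look.py w7; python3 - <<'E'
from h import *
from scipy.spatial.transform import Rotation as Ro
s=observe();y=Ro.from_rotvec(s["eef_rot"]).as_matrix()[:,1];print("yaw",np.degrees(np.arctan2(y[1],y[0])))
W=np.load("w7.npy")
for v in(130,160,200):
    r=W[v];i=np.where((r[:,0]>.555)&(r[:,0]<.66)&(r[:,2]>.06))[0][::3];print(r[i].round(3).tolist())
# cap refinement, top camera
p,d=capture("top");W=cloud("top",d);h=cv2.cvtColor(p,cv2.COLOR_BGR2HSV)
m=((h[...,0]<8)|(h[...,0]>172))&(h[...,1]>150)&(W[...,2]>.212)&(W[...,2]<.23)&(abs(W[...,1]-.196)<.05)&(abs(W[...,0]-.606)<.05)
P=W[m];print("cap",m.sum(),P.mean(0),cv2.minAreaRect((P[:,:2]*1000).astype(np.float32)))
p,d=capture("side");W=cloud("side",d);h=cv2.cvtColor(p,cv2.COLOR_BGR2HSV)
m=((h[...,0]<8)|(h[...,0]>172))&(h[...,1]>150)&(W[...,2]>.216)&(W[...,2]<.23)&(abs(W[...,1]-.196)<.05)&(abs(W[...,0]-.606)<.05)
P=W[m];print("cap side",m.sum(),P.mean(0))
E
```

```text
22.65 [ 0.584 -0.252  0.435] 0.0016315851106713545 [-0.52  0.39  1.39  0.    1.36 -0.38]
yaw -7.939227670200876
[[0.579, -0.194, 0.074], [0.582, -0.195, 0.078], [0.585, -0.195, 0.078], [0.588, -0.196, 0.076], [0.591, -0.196, 0.075], [0.593, -0.197, 0.074], [0.596, -0.197, 0.074], [0.599, -0.197, 0.075], [0.602, -0.198, 0.075], [0.605, -0.198, 0.074], [0.608, -0.199, 0.075], [0.611, -0.199, 0.075], [0.614, -0.199, 0.076], [0.617, -0.2, 0.073], [0.619, -0.199, 0.087], [0.622, -0.2, 0.089], [0.625, -0.2, 0.088], [0.628, -0.2, 0.088], [0.631, -0.201, 0.088], [0.635, -0.202, 0.078], [0.635, -0.201, 0.1], [0.638, -0.201, 0.1], [0.641, -0.201, 0.101], [0.644, -0.202, 0.099], [0.646, -0.202, 0.1], [0.649, -0.202, 0.101], [0.652, -0.202, 0.102], [0.655, -0.203, 0.1], [0.658, -0.203, 0.099]]
[[0.575, -0.225, 0.076], [0.578, -0.225, 0.079], [0.582, -0.226, 0.078], [0.585, -0.226, 0.075], [0.617, -0.229, 0.089], [0.62, -0.229, 0.088], [0.623, -0.229, 0.088], [0.626, -0.23, 0.088], [0.629, -0.23, 0.087], [0.63, -0.229, 0.1], [0.633, -0.229, 0.099], [0.636, -0.229, 0.1], [0.639, -0.23, 0.1], [0.64
[... 152 characters left out ...]
[[0.569, -0.267, 0.074], [0.572, -0.267, 0.077], [0.575, -0.267, 0.078], [0.578, -0.268, 0.075], [0.609, -0.27, 0.082], [0.612, -0.269, 0.087], [0.615, -0.27, 0.088], [0.618, -0.27, 0.088], [0.621, -0.27, 0.089], [0.624, -0.271, 0.086], [0.627, -0.268, 0.1], [0.63, -0.269, 0.098], [0.633, -0.268, 0.1], [0.636, -0.269, 0.099], [0.639, -0.269, 0.1], [0.641, -0.269, 0.102], [0.645, -0.27, 0.099], [0.648, -0.271, 0.1], [0.651, -0.272, 0.098], [0.653, -0.271, 0.101], [0.657, -0.272, 0.1], [0.66, -0.272, 0.1]]
cap 91 [0.60610557 0.19560854 0.21885145] ((606.1807861328125, 196.3799285888672), (35.22861862182617, 30.770645141601562), 54.772499084472656)
cap side 28 [0.60427915 0.19115749 0.21945022]
```

View pics/w7.png

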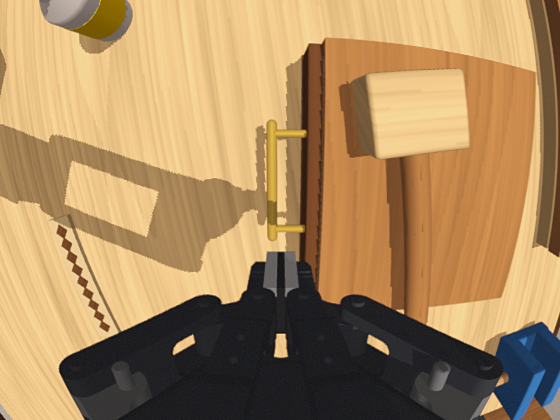

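The drawer is shut: the gap between the bar at column 272 and the cabinet edge at ~320 measures 50 mm. Now for the cap at (0.606, 0.196).

>>> arm_command:
  targets: [0.02, 0.45, 0.1, 0, 1, 0.044, 0.897, 0.2, 0, 1, 0.044, 0.897, 0.2, 0, 1]

```text
clock: 23.05
tcp_pos: [0.5878, -0.1582, 0.4522]
eef_rot: [1.31, 1.146, -1.308]
contact_force: [-1.0, -0.4, 0.6]
grip_width: 0.003
```

>>> arm_command:
  targets: [0.02, 0.45, 0, 0, 1, 0.044, 0.897, 0, 0, 1, 0.044, 0.897, 0, 0, 1]

```text
clock: 23.35
tcp_pos: [0.5919, -0.0689, 0.4511]
eef_rot: [1.308, 1.148, -1.309]
contact_force: [-1.1, -1.2, -0.0]
grip_width: -0.002
```

>>> arm_command:
  targets: [0.02, 0.45, 0, 0, 1, 0.044, 0.897, 0, 0, 1, 0.044, 0.897, 0, 0, 1]

```text
clock: 23.65
tcp_pos: [0.5966, 0.0201, 0.4513]
eef_rot: [1.308, 1.146, -1.309]
contact_force: [0.1, -1.2, -0.5]
grip_width: 0.0
```

>>> arm_command:
  targets: [0.02, 0.45, 0, 0, 1, 0.044, 0.897, 0, 0, 1, 0.044, 0.897, 0, 0, 1]

```text
clock: 23.95
tcp_pos: [0.6013, 0.1094, 0.4515]
eef_rot: [1.308, 1.145, -1.309]
contact_force: [0.3, -0.4, -1.1]
grip_width: 0.002
```

>>> arm_command:
  targets: [0.02, 0.45, 0, 0, 1, 0.044, 0.897, 0, 0, 1, 0.044, 0.897, 0, 0, 1, 0.044, 0.897, 0, 0, 1, 0.044, 0.897, 0, 0, 1]

```text
clock: 24.45
tcp_pos: [0.6059, 0.1943, 0.4523]
eef_rot: [1.31, 1.14, -1.313]
contact_force: [-0.3, -1.1, 0.4]
grip_width: 0.0
```

>>> arm_command:
  targets: [0, 0, -0.2, 0, 1, 0, 0, -0.4, 0, 1, 0, 0, -0.5, 0, 1, 0, 0, -0.5, 0, 1, 0, 0, -0.5, 0, 1]

```text
clock: 24.95
tcp_pos: [0.606, 0.1953, 0.4035]
eef_rot: [1.311, 1.14, -1.311]
contact_force: [-0.0, -0.7, 0.3]
grip_width: -0.003
```

>>> arm_command:
  targets: [0, 0, -0.05, 0, 1, 0, 0, -0.09, 0, 1, 0, 0, -0.12, 0, 1, 0, 0, -0.15, 0, 1, 0, 0, -0.15, 0, 1]

```text
clock: 25.45
tcp_pos: [0.6059, 0.1962, 0.3884]
eef_rot: [1.311, 1.14, -1.31]
contact_force: [-0.1, -0.1, 3.8]
grip_width: -0.002
```

>>> arm_command:
  targets: [0, 0, -0.02, 0, 1, 0, 0, -0.03, 0, 1, 0, 0, -0.03, 0, 1]

```text
clock: 25.75
tcp_pos: [0.6058, 0.1962, 0.3859]
eef_rot: [1.311, 1.14, -1.31]
contact_force: [-0.3, -1.9, 6.4]
grip_width: -0.003
```

>>> arm_command:
  targets: [0, 0, -0.01, 0, 1, 0, 0, -0.025, 0, 1, 0, 0, -0.025, 0, 1, 0, 0, -0.025, 0, 1]

```text
clock: 26.15
tcp_pos: [0.6057, 0.1961, 0.3853]
eef_rot: [1.312, 1.139, -1.309]
contact_force: [-3.5, -1.4, 16.8]
grip_width: -0.002
```

The cap is at its stop: z no longer moves and the force is 17 N, well above the 7 N spring. I'll lift off and check.

>>> arm_command:
  targets: [0, 0, -0.025, 0, 1, 0, 0, 0.1, 0, 1, 0, 0, 0.3, 0, 1, 0, 0, 0.6, 0, 1, -0.2, -0.3, 0.8, 0, 1, -0.5, -0.6, 0.8, 0, 1, -0.9, -0.9, 0.8, 0, 1, -0.9, -0.9, 0.8, 0, 1, -0.9, -0.9, 0.8, 0, 1]

```text
clock: 27.05
tcp_pos: [0.5147, 0.1057, 0.4627]
eef_rot: [1.312, 1.14, -1.311]
contact_force: [-0.2, -0.7, 0.1]
grip_width: -0.001
```

```bash
python3 - <<'E'
from h import *
s=observe();print(s["clock"],s["tcp_pos"],s["contact_force"])
for n in("top","side","wrist"):
    p,d=capture(n);W=cloud(n,d);z=W[...,2];h=cv2.cvtColor(p,cv2.COLOR_BGR2HSV)
    cv2.imwrite(f"pics/end_{n}.png",p)
    m=((h[...,0]<8)|(h[...,0]>172))&(h[...,1]>150)&(abs(W[...,1]-.196)<.03)&(abs(W[...,0]-.606)<.03)
    print(n,"cap z",np.percentile(z[m],[50,90,98]).round(4) if m.sum() else None)
    m=(z>.042)&(z<.058)&(abs(W[...,0]-.486)<.055)&(abs(W[...,1]-.266)<.07)&(h[...,2]>100)
    if m.sum()>20:print(" panel",W[m].mean(0).round(3),cv2.minAreaRect((W[m][:,:2]*1000).astype(np.float32)))
a=cv2.imread("pics/end_top.png");b=cv2.imread("pics/end_side.png");cv2.imwrite("pics/end.png",cv2.resize(np.hstack([a,b]),(800,300)))
E
```

```text
27.05 [0.51470939 0.10568369 0.46267825] [-0.16488732 -0.67581857  0.07332661]
top cap z [0.219  0.2211 0.2226]
 panel [0.48  0.258 0.048] ((485.50830078125, 266.3673400878906), (109.68508911132812, 47.41502380371094), 60.08391571044922)
side cap z [0.2149 0.2202 0.2213]
 panel [0.485 0.264 0.047] ((484.4198913574219, 261.6091613769531), (119.12997436523438, 47.18474197387695), 59.13256072998047)
wrist cap z [0.2196 0.2205 0.2211]
 panel [0.487 0.266 0.048] ((487.2441101074219, 266.9613952636719), (110.15628051757812, 48.696388244628906), 60.076629638671875)
```

View pics/end.png

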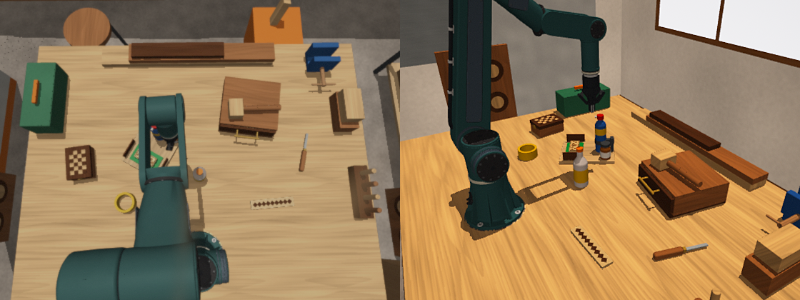

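The panel is on the mat at about (140,155) in the left half. The drawer is shut, the cap is back at 0.220, and everything else stands where it was with the arm clear.

```bash
python3 -c "from bench import finish_job;print(finish_job())"
```

```text
the job is handed in; nothing more can be done
None
```

I carried out the whole task and handed it in at about 27 s of the 72 s allowed. The hand-in reports no verdict, so what follows rests on my own checks.

- **Drawer:** I pulled it open by its handle, about 0.175 m further than it stood. It had started about 12 mm ajar, so my first push to shut it stopped short. I measured the gap against the first close-up and pushed on until the stop pushed back with about 10 N. The handle bar then measured 50 mm from the cabinet edge, which is the given shut distance.
- **Pale panel:** It lies flat, carved face up, within about 2 mm of the mat's centre in the top and wrist views (about 5 mm in the side view). Its length is within about 1° of the mat's long axis.
- **Spray cap:** I pressed it until it stopped moving at about 17 N, well above the 7 N spring. Afterwards its top read 0.220 m again, so it is back up.
- **Everything else:** In the last pictures the other items look unmoved, the arm was clear of everything, and the force reading was about zero. I did not measure each item's position. The dark panel was last seen lying flat before the drawer was shut and could not be seen after that.

No check failed in the end. The side camera's estimates of the cap and panel positions differed from the others by about 5 mm, which is within tolerance.

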